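# Finish the crosswise slat stack and hold the gauge arm at the mark

### The arm

A 7-joint arm with a two-finger parallel gripper is mounted at the origin on the work surface. World frame = base frame: x ahead of the robot, y to its left, z up, the work surface at z = 0. Lengths are in m, angles in rad, forces in N, time in s.
With the tool pointing down it reaches from about 0.35 to 0.9 m from the base axis. Payload 7.2 kg.
Tool frame: the origin (TCP) lies on the centre line of the jaws, within the pads' length; the fingertips stand 14 mm ahead of it and the grasp point (between the pads) lies 5 mm behind it; z points along the fingers, x is the direction in which the jaws open and shut, and the axes are right-handed (so a half turn about z gives the same grasp; the last joint's range is limited). The gripper opens to 88 mm and grips with 3 to 60 N. Pads are 20 mm wide; open, the fingers measure 115 mm over their backs; the gripper's body (75 mm by 178 mm) begins 61 mm behind the grasp point.
Start: joints at [-1.22, 0.411, -0.013, 1.596, 0.006, 1.134, -0.082], TCP at [0.254, 0.571, 0.237] pointing down, gripper open.
Joint ranges: [-2.95, 2.95], [-0.29, 1.99], [-1.47, 1.44], [0.14, 2.54], [-1.03, 4.17], [0.13, 1.85], [-2.86, 2.86]. Speed limits (rad/s): [2.39, 2.39, 3.01, 3.01, 3.14, 3.14, 3.14].

### API

Orientations are given as [roll, pitch, yaw] about the fixed x, y, z axes, in that order (R = Rz(yaw) Ry(pitch) Rx(roll)).
In Python, from plant import sense, grab_frame, camera_info, finish_job gives the robot as it stands.
- The arm moves only by the tool arm_command, never from a script. Its argument "deltas" is text: rows parted by semicolons, each of 5 numbers parted by spaces: the shift along the tool's x, y, z in mm, then the turn about the tool's z in degrees, then the finger opening in mm, from 0 to 87.8. A call has 1 to 12 rows; each row is the pose to reach, as a shift and turn from the pose measured when the call began, along the tool's axes at that moment; what a row does not reach only later rows make up. A row lasts 1/12 s, in which the tool goes at most 41.7 mm and 7.16 degrees, less where a joint would pass 70% of its speed; a pose out of reach is approached as far as the arm can. A call with a gripper value outside its range is refused whole. The fingers move at their own pace and stop on an object; the grip force is fixed at half the most. Time passes only in rows, so rows that repeat a pose let the fingers close. It gives the time, the measured TCP pose, the force and the opening at its end, in the units of the state.
- sense(): the state, without advancing time (a new reading comes with each control period).
- grab_frame(name): name is "scene" or "top" or "wrist"; returns the picture (400x640x3 uint8, red, green, blue); there is no depth.
- camera_info(name): a dict with "fx", "fy", "cx", "cy" (pixels), "R" (3x3) and "t" (3): a world point X has camera coordinates R X + t; the wrist camera has in their place "mount" (4x4, takes a point from camera to tool coordinates, whose origin is the TCP and whose axes are the tool frame's). Camera axes: x right, y down, z forward; pixel columns grow to the right and rows downward; lengths in m; the calibration is good to about 2 mm. A picture is of the moment at which its call begins: read the wrist's pose just before it. camera_info takes no time and is no camera call.
- finish_job(): hands the job in, once; it reports no verdict.
The state is a dict: "time": time; "joints": joint angles; "qvel": joint speeds; "effort": joint torques, N m; "eef_pos": TCP position; "eef_rot": TCP orientation; "ft_force": force on the tool from outside, world axes, zero at the start; "ft_torque": the same for the moment, N m; "opening": opening from 0.0 (shut) to 1.0 (fully open).
Only numpy, scipy, OpenCV 4.12 (cv2) and the standard library are available. Lean on these libraries where they do the work, as an engineer would, in place of code of your own. Each camera call takes 0.05 s, during which the arm holds its last target.

### The job

Finish the crosswise slat tower on the gauge board: lay the two loose pale slats flat on top as the third layer, across the layer below, one straight above each dark bearer and centred lengthwise. Then squeeze the green lock button on the black grip of the spring-loaded gauge arm, draw the arm out over the tower until its black pointer stands level with the red marker on the scale, and finish while still holding it there, because it springs back when let go. Leave the red marker and everything else on the table where they are.

Things in the scene. Friction and masses are not known exactly. Their poses are not given: they have to be found in the camera images.
- gauge: Fixed stack gauge. Origin: on the table under the tower's centre; +y: the arm draws out, z up. A 12 mm board (170 x 170 mm here) carries two fixed dark bearers, 140 mm along y, 22 wide, 18 high, at x = +-42 mm, tops at z = 30 mm. On them two lower slats lie along x at about y = +-42 mm, tops at z = 48 mm. The third layer goes along y at x = +-42 mm, y = 0, centres at z = 57 mm, tops at 66 mm.
- third_near (a point): Where the centre of one third-layer slat belongs (x = -42, y = 0, z = 57 mm in the gauge's frame); the slat lies along this point's y axis.
- third_far (a point): Where the centre of the other third-layer slat belongs (x = +42, y = 0, z = 57 mm); the slat lies along this point's y axis.
- scale_zero (a point): Zero tick of the white scale (a tick every 10 mm, to 140 along +y) on top of the fixed aluminium sleeve, x = 0, y = -320, z = 150 mm in the gauge's frame. The sleeve stands on two posts, y = -335 to -155 mm, 52 mm wide, z = 109 to 150 mm.
- gauge_arm (a joint): How far the telescoping arm is drawn out along the gauge's y, m: 0 = in and locked, stop at 0.14; also the pointer's reading. A spring pulls it in with 2.4 N at 0 to 5.2 N at 0.14. At 0 a latch holds it until the lock button is pressed in by 4 mm. Let go, it springs back to near 0.
- grip (a point): Centre of the upright black grip block at the arm's end, 130 mm above the table; axes as the gauge's. 36 mm along x, 30 mm along y, 50 mm high. With the button it spans x = -18 to +26 mm (+20 pressed): pinch it from above across x, which presses the button. Arm in: at y = -115 mm in the gauge's frame, 25 mm from the sleeve's mouth.
- crossbar (a point): Centre of the arm's yellow cross-bar, 120 mm along x, 10 mm along y, 6 mm thick, hanging 47 mm below the grip's centre on a thin stem; it passes 14 mm above the finished tower.
- lock_button (a joint): Travel of the green lock button (22 x 36 mm plate on the grip's +x face), m: 0 = out, 0.006 = fully pressed, towards -x. Spring: 3 N to start, 6 N fully in. Grip with about 20 N or more so that the button stays in and the pads do not slip.
- button_face (a point): Centre of the button's outer face, 26 mm from the grip's centre when out; axes as the gauge's.
- pointer (a point): Tip of the arm's black pointer on top of the sleeve; axes as the gauge's. It moves with the arm.
- marker_mid (a point): Centre of the red marker, a small clip (5 mm along y) straddling the scale's +x edge at the wanted reading; axes as the gauge's. The pointer is at the mark when both have the same y in the gauge's frame. The clip slides on light friction; do not touch it.
- marker (a joint): Scale reading at which the red marker stands, m. The gauge arm must be drawn out to this same value.
- slat_a_mid (a point): One of the two loose slats, lying flat on the table at the start: 140 x 22 x 18 mm pale wooden slat, about 40 g. The point is its centre; its x axis runs along its length, z up (9 mm above its underside)
- slat_b_mid (a point): The other loose slat, alike: 140 x 22 x 18 mm pale wooden slat, about 40 g. The point is its centre; its x axis runs along its length, z up (9 mm above its underside)
- lower_a_mid (a point): Slat of the second layer on the -y side, already in place, loose: 140 x 22 x 18 mm pale wooden slat, about 40 g. The point is its centre; its x axis runs along its length, z up (9 mm above its underside)
- lower_b_mid (a point): Slat of the second layer on the +y side, already in place, loose: 140 x 22 x 18 mm pale wooden slat, about 40 g. The point is its centre; its x axis runs along its length, z up (9 mm above its underside)
- offcut_mid (a point): Short dark offcut lying among the slats, 70 x 22 x 18 mm; the point is its centre, x along its length. Not needed.
- glue_bottle: White glue bottle, 60 mm across, 160 mm high, origin under its centre. Leave alone.
- screw_jar: Amber jar, 72 mm across, 85 mm high, origin under its centre. Leave alone.
- hammer: Hammer lying on the table, origin under its middle. Leave alone.
- screwdriver: Screwdriver lying near the robot's base, origin under its middle. Leave alone.
- pencil_pot: Blue ceramic pot, 76 mm across, 100 mm high, origin under its centre. Leave alone.
Things that resemble listed ones, but are neither listed nor needed, are in the scene too. Leave any turquoise look-alike of the part that bears slat_b_mid alone.

How it is judged:
On the way, in this order (a step that is already met when the one before it is completed fails the run):
1. the third layer is complete, both slats across the second layer and above the bearers, with the gauge arm still in (y of lower_a_mid in the frame of gauge between -0.054 and -0.03 m and x of lower_a_mid in the frame of gauge between -0.015 and 0.015 m and y of lower_b_mid in the frame of gauge between 0.03 and 0.054 m and x of lower_b_mid in the frame of gauge between -0.015 and 0.015 m and z of lower_a_mid in the frame of gauge between 0.035 and 0.043 m and angle between the x axis of each of lower_a_mid, lower_b_mid and the x axis of gauge, either way round below 0.14 rad and z of lower_b_mid in the frame of gauge between 0.035 and 0.043 m and z of slat_a_mid in the frame of gauge between 0.053 and 0.061 m and angle between the x axis of each of slat_a_mid, slat_b_mid and the y axis of gauge, either way round below 0.14 rad and z of slat_b_mid in the frame of gauge between 0.053 and 0.061 m and ((x of slat_a_mid in the frame of gauge between 0.03 and 0.054 m and y of slat_a_mid in the frame of gauge between -0.015 and 0.015 m and x of slat_b_mid in the frame of gauge between -0.054 and -0.03 m and y of slat_b_mid in the frame of gauge between -0.015 and 0.015 m) or (x of slat_a_mid in the frame of gauge between -0.054 and -0.03 m and y of slat_a_mid in the frame of gauge between -0.015 and 0.015 m and x of slat_b_mid in the frame of gauge between 0.03 and 0.054 m and y of slat_b_mid in the frame of gauge between -0.015 and 0.015 m)) and value of joint gauge_arm below 0.006 m), for 0.3 s.
2. the lock button is pressed and the arm drawn out (value of joint lock_button above 0.003 m and value of joint gauge_arm above 0.03 m), for 0.1 s.
At the end, for the whole second after the job is handed in: Fingers hold the arm still (over 1.5 N), pointer within 4 mm of the red marker; both slats lie as third layer above the bearers and along them, both lower slats still in place below (each within 12 mm sideways, 15 mm lengthwise, 4 mm in height, 0.14 rad) (y of lower_a_mid in the frame of gauge between -0.054 and -0.03 m and x of lower_a_mid in the frame of gauge between -0.015 and 0.015 m and y of lower_b_mid in the frame of gauge between 0.03 and 0.054 m and x of lower_b_mid in the frame of gauge between -0.015 and 0.015 m and z of lower_a_mid in the frame of gauge between 0.035 and 0.043 m and angle between the x axis of each of lower_a_mid, lower_b_mid and the x axis of gauge, either way round below 0.14 rad and z of lower_b_mid in the frame of gauge between 0.035 and 0.043 m and z of slat_a_mid in the frame of gauge between 0.053 and 0.061 m and angle between the x axis of each of slat_a_mid, slat_b_mid and the y axis of gauge, either way round below 0.14 rad and z of slat_b_mid in the frame of gauge between 0.053 and 0.061 m and ((x of slat_a_mid in the frame of gauge between 0.03 and 0.054 m and y of slat_a_mid in the frame of gauge between -0.015 and 0.015 m and x of slat_b_mid in the frame of gauge between -0.054 and -0.03 m and y of slat_b_mid in the frame of gauge between -0.015 and 0.015 m) or (x of slat_a_mid in the frame of gauge between -0.054 and -0.03 m and y of slat_a_mid in the frame of gauge between -0.015 and 0.015 m and x of slat_b_mid in the frame of gauge between 0.03 and 0.054 m and y of slat_b_mid in the frame of gauge between -0.015 and 0.015 m)) and y of pointer in the frame of marker_mid between -0.004 and 0.004 m and velocity of joint gauge_arm between -0.01 and 0.01 m/s and contact force between the fingers and gauge_arm above 1.5 N); the arm keeps its last pose, push and grip.
It fails at once if a bystander (offcut, bottle, jar, hammer, screwdriver or pot) is moved more than 15 mm (distance of any of offcut_mid, glue_bottle, screw_jar, hammer, screwdriver, pencil_pot from where it was at the start of the episode above 0.015 m).
It fails at once if the red marker is shifted along the scale by more than 3 mm (distance of marker_mid from where it was at the start of the episode above 0.003 m).
It also fails if it takes over 61 s, if anything falls off the work surface, if the arm or the gripper's body presses on something with over 40 N, if the wrist force passes 120 N, or if a joint passes its speed limit or range.

## Working session

There is one attempt and no reset: what is moved stays moved. The work goes in short steps, Python scripts to look and compute and a tool call to move; the robot and the scene stay as the last step left them, time stands still between calls to the robot, and variables do not carry over. Pictures are saved under pics/ and viewed, and the job is handed in when it is done.

Besides the shell and the picture viewer there is one more tool, called after "Emit:" as a command line: name --argument value ..., lists and objects as JSON in quotes. arm_command: Moves the arm, as the interface text tells. Its arguments: {"type":"object","properties":{"deltas":{"type":"string"}},"required":["deltas"]}

```bash
mkdir -p pics; ls; python3 - <<'E'
from plant import *
import cv2,numpy as np
s=sense();print(s)
for n in("scene","top","wrist"):
    print(n,camera_info(n))
    cv2.imwrite(f"pics/{n}0.png",grab_frame(n)[:,:,::-1])
E
```

```text
pics
{'time': 0.0, 'joints': array([-1.2202028 ,  0.4118767 , -0.01271131,  1.59703976,  0.00558678,
        1.13428604, -0.08218868]), 'qvel': array([-2.09650407e-04, -1.13216929e-03,  9.78849114e-05, -4.91991823e-04,
        7.29030181e-04, -1.36235610e-04,  1.98242098e-03]), 'effort': array([-3.96584592e-04, -5.87964034e+01,  6.41513094e-01, -2.91079527e+01,
       -5.37867320e-02,  1.82557118e-02,  1.56578330e-04]), 'eef_pos': array([0.25400017, 0.57053462, 0.23582527]), 'eef_rot': array([3.14149273e+00, 1.57124957e-03, 1.15203241e+00]), 'ft_force': array([-0.39031182, -0.17521492, -0.2943078 ]), 'ft_torque': array([ 0.02129738, -0.02893487, -0.01884399]), 'opening': 0.9991015595674}
scene {'fx': 390.1415052641531, 'fy': 390.1415052641531, 'cx': 318.07697408470744, 'cy': 203.70418528783546, 'R': array([[-0.81015847,  0.58607102, -0.01280649],
       [ 0.37531052,  0.50178307, -0.77933033],
       [-0.45031685, -0.63618748, -0.62648242]]), 't': array([ 0.38985747, -0.17021413,  1.34620572])}
top {'fx': 472.2452582954274, 'fy': 472.2452582954274, 'cx': 328.8528432509041, 'cy': 195.707379883155, 'R': array([[-0.06569245, -0.99783855, -0.00165256],
       [-0.9775442 ,  0.06468853, -0.20055604],
       [ 0.20022945, -0.01155956, -0.97968084]]), 't': array([0.11489036, 0.55672239, 1.38984696])}
wrist {'fx': 298.15038723208863, 'fy': 298.15038723208863, 'cx': 321.8477460649874, 'cy': 202.9663116201102, 'mount': array([[ 9.99999621e-01,  1.63386273e-04,  8.55650194e-04,
        -5.85517869e-04],
       [-3.99667228e-04,  9.58822836e-01,  2.84004595e-01,
        -7.77396692e-02],
       [-7.74014493e-04, -2.84004829e-01,  9.58822537e-01,
        -1.48822481e-01],
       [ 0.00000000e+00,  0.00000000e+00,  0.00000000e+00,
         1.00000000e+00]])}
```

View pics/scene0.png

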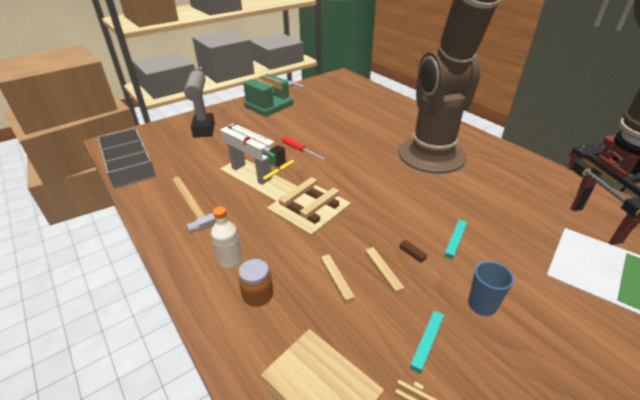

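View pics/top0.png

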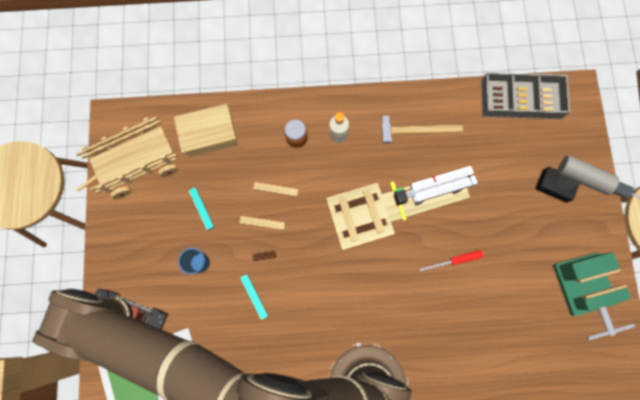

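View pics/wrist0.png

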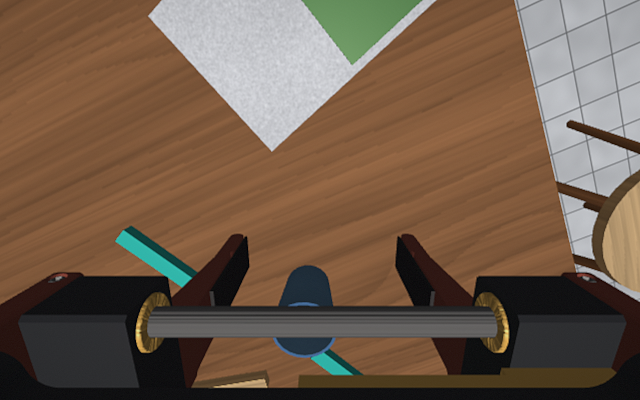

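The top view shows two pale slats at about (275,188) and (262,222). The turquoise look-alikes are at (201,208) and (254,297), and the dark offcut is at (264,255). The pale pair fits the description. The gauge tower is at (360,215), and the grip and sleeve at (400,195) to (445,185). I'll enlarge both areas to confirm and measure.

```bash
cat > h.py <<'E'
import numpy as np,cv2
from plant import *
def ray(n,uv):
    c=camera_info(n);R=c["R"];o=-R.T@c["t"]
    d=R.T@np.array([(uv[0]-c["cx"])/c["fx"],(uv[1]-c["cy"])/c["fy"],1]);return o,d
def onz(n,uv,z):
    o,d=ray(n,uv);return o+d*(z-o[2])/d[2]
def proj(n,X):
    c=camera_info(n);p=c["R"]@np.array(X)+c["t"];return np.array([c["fx"]*p[0]/p[2]+c["cx"],c["fy"]*p[1]/p[2]+c["cy"]])
def tri(a,ua,b,ub):
    o1,d1=ray(a,ua);o2,d2=ray(b,ub)
    A=np.stack([d1,-d2],1);k=np.linalg.lstsq(A,o2-o1,rcond=None)[0]
    return (o1+d1*k[0]+o2+d2*k[1])/2,np.linalg.norm(o1+d1*k[0]-o2-d2*k[1])
E
python3 - <<'E'
from h import *
im=cv2.imread("pics/top0.png")
a=cv2.resize(im[170:250,225:325],None,fx=8,fy=7.5,interpolation=cv2.INTER_CUBIC);a=cv2.resize(im[175:245,230:320],None,fx=8,fy=8,interpolation=cv2.INTER_CUBIC)
cv2.imwrite("pics/c1.png",a)
cv2.imwrite("pics/c2.png",cv2.resize(im[160:255,320:480],None,fx=5,fy=5,interpolation=cv2.INTER_CUBIC))
s=cv2.imread("pics/scene0.png")
cv2.imwrite("pics/c3.png",cv2.resize(s[115:240,210:360],None,fx=4.8,fy=4.8,interpolation=cv2.INTER_CUBIC))
hsv=cv2.cvtColor(im,cv2.COLOR_BGR2HSV)
for (u,v) in((275,188),(262,222),(264,255),(400,145)): print(hsv[v,u])
E
```

```text
[ 21  94 237]
[ 21  93 238]
[ 11 140 102]
[ 13 139 171]
```

View pics/c1.png

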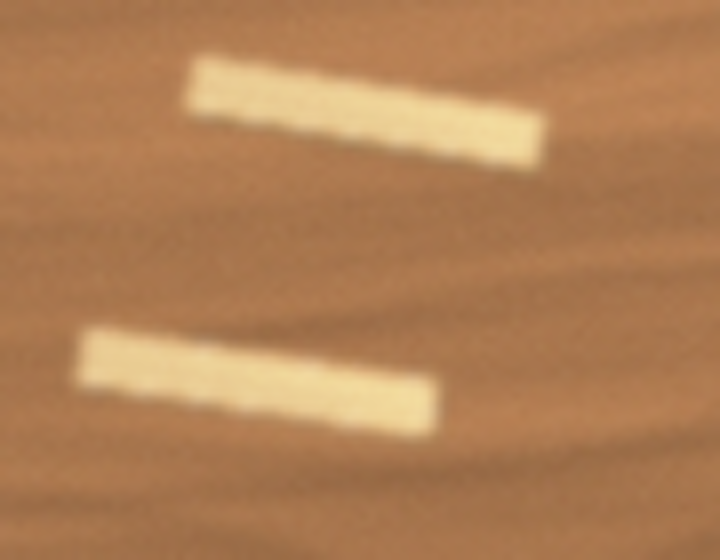

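View pics/c2.png

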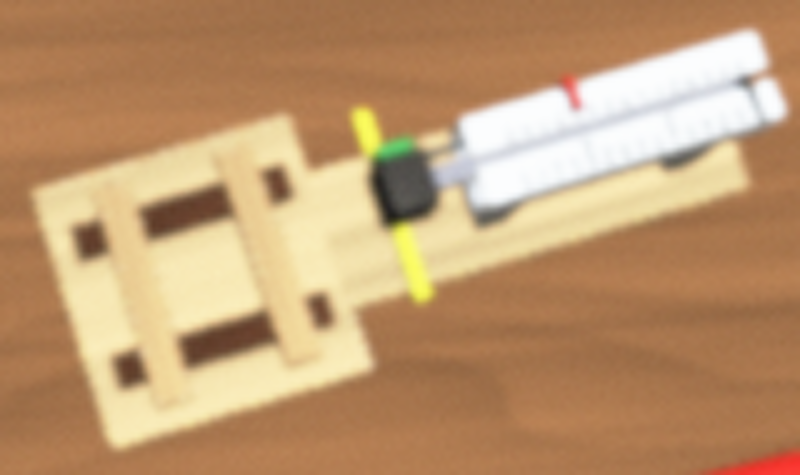

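View pics/c3.png

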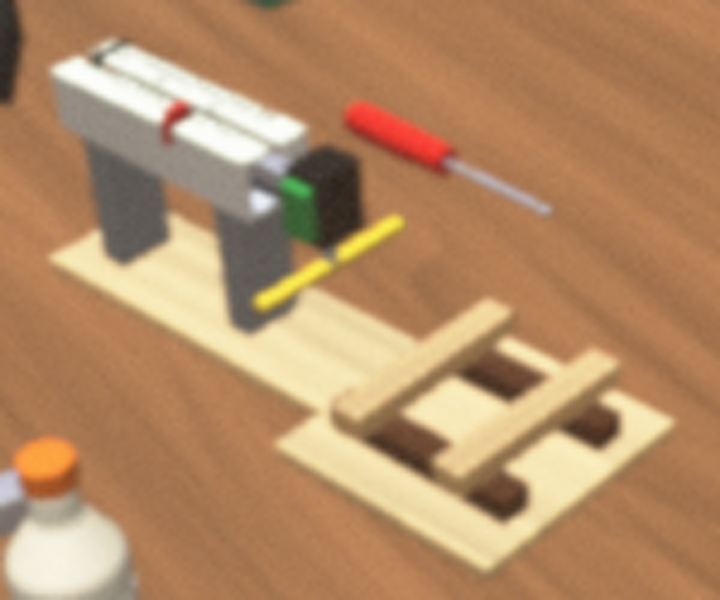

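The crops confirm two plain pale slats, each a full 140 mm long. The red marker is at about (434,178) in the top view, and the grip is at (400,196) with the green button facing image-up. Next I'll measure.

```bash
python3 - <<'E'
from h import *
im=cv2.imread("pics/top0.png");hsv=cv2.cvtColor(im,cv2.COLOR_BGR2HSV)
# gauge from board corners z=.012
cs=np.array([[33,190],[290,115],[372,370],[115,450]])/5+[320,160]-0.4
P=np.array([onz("top",c,.012) for c in cs]);print("board",P.round(4).tolist())
print([np.linalg.norm(P[i]-P[(i+1)%4]).round(4) for i in range(4)])
# corners: tl = (+x,+y), tr=(+x,-y), br=(-x,-y), bl=(-x,+y)
G=np.array([[85,85],[85,-85],[-85,-85],[-85,85]])/1e3
def rigid(G,P):
    g=G-G.mean(0);p=P-P.mean(0)
    th=np.arctan2((g[:,0]*p[:,1]-g[:,1]*p[:,0]).sum(),(g*p).sum());c,s=np.cos(th),np.sin(th)
    R=np.array([[c,-s],[s,c]]);t=P.mean(0)-R@G.mean(0);return R,t,th,np.linalg.norm(P-(G@R.T+t),axis=1)
print("board fit",[np.round(a,4) for a in rigid(G,P[:,:2])[1:]])
# dark bearer ends corners
R,t,th,_=rigid(G,P[:,:2])
def g2w(x,y,z):return np.r_[R@[x,y]+t,z]
def w2g(p):return R.T@(np.array(p)[:2]-t)
for n,sl in(("pale",((19,70,215),(24,125,255))),):
  m=cv2.inRange(hsv,*map(np.array,sl));m[:, :225]=0;m[:170]=0;m[245:]=0;m[:,325:]=0
  cn,_=cv2.findContours(m,cv2.RETR_EXTERNAL,cv2.CHAIN_APPROX_NONE)
  for c in cn:
    if cv2.contourArea(c)<100:continue
    mm=cv2.moments(c);r=cv2.minAreaRect(c);bx=cv2.boxPoints(r)
    W=np.array([onz("top",b,.018) for b in bx]);e=[W[1]-W[0],W[2]-W[1]];L=max(e,key=np.linalg.norm)
    print("slat",r,"centre",W.mean(0).round(4),"len",[np.linalg.norm(x).round(4) for x in e],"ang",np.degrees(np.arctan2(L[1],L[0])).round(2),onz("top",(mm['m10']/mm['m00'],mm['m01']/mm['m00']),.018).round(4))
print("marker",w2g(onz("top",(320+571/5-.4,160+92/5-.4),.151)))
print("yaw",np.degrees(th))
# overlay
o=cv2.resize(im,None,fx=5,fy=5,interpolation=cv2.INTER_CUBIC)
def pl(pts,col):
  q=np.array([(proj("top",g2w(*p))+.5)*5 for p in pts]).astype(int);cv2.polylines(o,[q],True,col,1)
for s in(-1,1):
  pl([(s*.042+a*.011,b*.07,.03) for a,b in((1,1),(1,-1),(-1,-1),(-1,1))],(255,0,0))
  pl([(b*.07,s*.042+a*.011,.048) for a,b in((1,1),(1,-1),(-1,-1),(-1,1))],(0,0,255))
pl([(a,b,.012) for a,b in G],(0,255,0))
pl([(a*.026,b,.150) for a,b in((1,-.335),(1,-.155),(-1,-.155),(-1,-.335))],(255,0,255))
pl([(a*.018,-.115+b*.015,.155) for a,b in((1,1),(1,-1),(-1,-1),(-1,1))],(255,255,0))
for k in range(0,15): pl([(.026,-.32+k*.01,.15),(.0,-.32+k*.01,.15)],(0,160,255))
cv2.imwrite("pics/ov.png",o[800:1275,1600:2400])
o=cv2.resize(cv2.imread("pics/scene0.png"),None,fx=5,fy=5,interpolation=cv2.INTER_CUBIC)
def pl(pts,col):
  q=np.array([(proj("scene",g2w(*p))+.5)*5 for p in pts]).astype(int);cv2.polylines(o,[q],True,col,1)
for s in(-1,1):
  pl([(s*.042+a*.011,b*.07,.03) for a,b in((1,1),(1,-1),(-1,-1),(-1,1))],(255,0,0))
  pl([(b*.07,s*.042+a*.011,.048) for a,b in((1,1),(1,-1),(-1,-1),(-1,1))],(0,0,255))
pl([(a,b,.012) for a,b in G],(0,255,0))
pl([(a*.026,b,.150) for a,b in((1,-.335),(1,-.155),(-1,-.155),(-1,-.335))],(255,0,255))
pl([(a*.018,-.115+b*.015,.155) for a,b in((1,1),(1,-1),(-1,-1),(-1,1))],(255,255,0))
cv2.imwrite("pics/ov2.png",o[590:1190,1060:1800])
np.savez("g.npz",R=R,t=t,th=th)
E
```

```text
board [[0.5666, 0.0862, 0.012], [0.6044, -0.0798, 0.012], [0.4389, -0.1166, 0.012], [0.3999, 0.0463, 0.012]]
[np.float64(0.1703), np.float64(0.1695), np.float64(0.1675), np.float64(0.1714)]
board fit [array([ 0.5025, -0.016 ]), np.float64(0.228), array([0.0006, 0.0003, 0.0014, 0.0014])]
slat ((262.15606689453125, 222.48553466796875), (42.576011657714844, 5.626115798950195), 8.746162414550781) centre [0.4998 0.2902 0.018 ] len [np.float64(0.0176), np.float64(0.1332)] ang -102.58 [0.4994 0.2883 0.018 ]
slat ((275.45947265625, 188.7432403564453), (41.9217414855957, 5.589565753936768), 9.462321281433105) centre [0.6045 0.2443 0.018 ] len [np.float64(0.018), np.float64(0.1331)] ang -103.44 [0.6043 0.2428 0.018 ]
marker [ 0.0239585  -0.22099192]
yaw 13.062548114855362
```

View pics/ov.png

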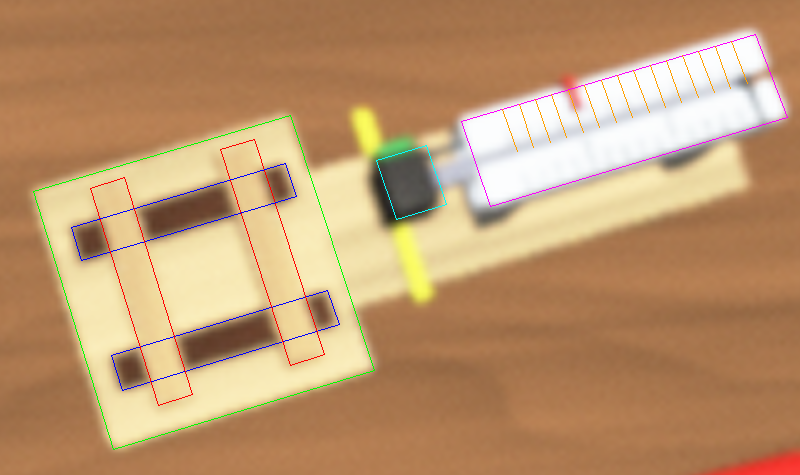

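View pics/ov2.png

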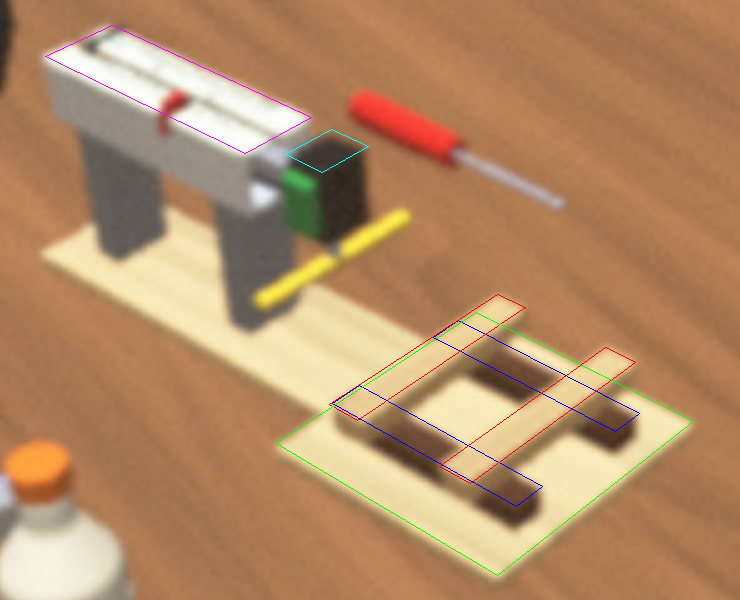

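```bash
cat >> h.py <<'E'
from scipy.spatial.transform import Rotation as Rn
def TR(s=None):
    s=s or sense();return np.array(s["eef_pos"]),Rn.from_euler("xyz",s["eef_rot"]).as_matrix()
def to(p,yaw=None):
    t,R=TR();d=R.T@(np.array(p)-t)*1000
    y=np.degrees(np.arctan2(R[1,0],R[0,0]))
    turn=None if yaw is None else -((yaw-y+90)%180-90)
    print("delta",d.round(1),"turn",turn,"cur yaw",round(y,2),"rot",sense()["eef_rot"].round(4), "t",sense()["time"]);return d
def wray(uv,s):
    t,R=TR(s);c=camera_info("wrist");M=c["mount"]
    d=np.array([(uv[0]-c["cx"])/c["fx"],(uv[1]-c["cy"])/c["fy"],1.])
    return t+R@M[:3,3],R@(M[:3,:3]@d)
def wz(uv,z,s):
    o,d=wray(uv,s);return o+d*(z-o[2])/d[2]
E
python3 -c "
from h import *
to((.499,.288,.18),-12.6)
print(onz('top',(192,255),.1), onz('top',(264,255),.018))"
```

```text
delta [-158.6  338.7   56.2] turn 78.60654998799737 cur yaw 66.01 rot [3.1415e+00 1.2000e-03 1.1520e+00] t 0.15
[0.4054823  0.48541517 0.1       ] [0.39881817 0.28823735 0.018     ]
```

Emit:
arm_command --deltas "-40 85 10 20 60;-80 170 20 40 60;-120 255 40 60 60;-159 339 56 78.6 60;-159 339 56 78.6 60;-159 339 56 78.6 60;-159 339 56 78.6 60;-159 339 56 78.6 60;-159 339 56 78.6 60;-159 339 56 78.6 60;-159 339 56 78.6 60;-159 339 56 78.6 60"

```text
time: 1.15
eef_pos: [0.4995, 0.2863, 0.1798]
eef_rot: [3.139, 0.0, -0.228]
ft_force: [-0.7, -0.2, -0.5]
opening: 0.68
```

```bash
python3 - <<'E'
from h import *
s=sense();f=grab_frame("wrist")[:,:,::-1];cv2.imwrite("pics/w1.png",f)
print(s["time"],s["eef_pos"],s["eef_rot"],s["opening"],s["joints"])
import pickle;pickle.dump(s,open("w1.pkl","wb"))
E
```

```text
1.15 [0.49951114 0.28632695 0.17978062] [ 3.13948143e+00  4.53748854e-04 -2.27502926e-01] 0.6800784533259563 [-0.89465257  0.39666688  0.37982933  1.8028021  -0.17229633  0.97654101
 -0.67195858]
```

View pics/w1.png

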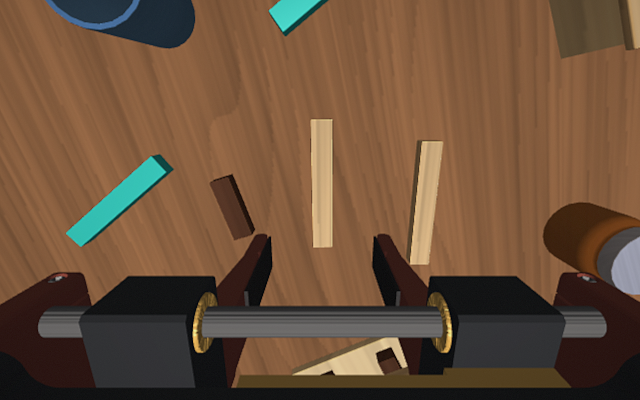

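The wrist view shows both pale slats, at (322,183) and (427,200), with the offcut at (232,207). I'll measure their centres precisely.

```bash
cat > sl.py <<'E'
from h import *
import sys,pickle
def slats(img,s,z=.018,rows=(100,270)):
    hsv=cv2.cvtColor(img,cv2.COLOR_BGR2HSV);m=cv2.inRange(hsv,np.array((15,50,165)),np.array((27,150,255)))
    m[:rows[0]]=0;m[rows[1]:]=0
    for c in cv2.findContours(m,cv2.RETR_EXTERNAL,cv2.CHAIN_APPROX_NONE)[0]:
        if cv2.contourArea(c)<800:continue
        bx=cv2.boxPoints(cv2.minAreaRect(c));W=np.array([wz(b,z,s) for b in bx])[:,:2]
        W=W.astype(np.float32);W2=np.array([wz(q[0],z,s)[:2] for q in c]);
        r=cv2.minAreaRect((W2*1e4).astype(np.float32));b=cv2.boxPoints(r)/1e4
        e=max((b[1]-b[0],b[2]-b[1]),key=np.linalg.norm)
        print("px",bx.mean(0).round(1),"c",np.round(np.array(r[0])/1e4,4),"size",np.round(np.array(r[1])/1e4,4),"ang",round(float(np.degrees(np.arctan2(e[1],e[0])))%180,2))
E
python3 - <<'E'
from sl import *
slats(cv2.imread("pics/w1.png"),pickle.load(open("w1.pkl","rb")))
E
```

```text
px [426.  202.5] c [0.6052 0.243 ] size [0.1399 0.0223] ang 76.63
px [321.6 183. ] c [0.5001 0.2894] size [0.1402 0.0223] ang 77.54
```

```bash
python3 -c "
from h import *
to((.5001,.2894,.017),-12.46)"
```

```text
delta [  0.7  -2.6 162.9] turn -0.041775653216930664 cur yaw -12.5 rot [ 3.1398e+00  5.0000e-04 -2.1820e-01] t 1.2
```

Emit:
arm_command --deltas "1 -2.6 40 0 50;1 -2.6 80 0 50;1 -2.6 120 0 50;1 -2.6 145 0 50;1 -2.6 158 0 50;1 -2.6 163 0 50;1 -2.6 163 0 50;1 -2.6 163 0 50;1 -2.6 163 0 10;1 -2.6 163 0 10;1 -2.6 163 0 10;1 -2.6 163 0 10"

```text
time: 2.2
eef_pos: [0.5008, 0.2897, 0.0178]
eef_rot: [3.141, -0.0, -0.218]
ft_force: [-1.0, -0.3, 0.2]
opening: 0.303
```

Emit:
arm_command --deltas "0 0 0 0 10;0 0 0 0 10;0 0 0 0 10;0 0 0 0 10"

```text
time: 2.53
eef_pos: [0.5008, 0.2898, 0.018]
eef_rot: [3.141, -0.0, -0.218]
ft_force: [-0.7, -1.3, 3.1]
opening: 0.249
```

```bash
python3 -c "
from h import *
g=np.load('g.npz');R,t=g['R'],g['t']
print(sense()['eef_pos'],sense()['opening'])
p=R@[-.042,0]+t;print(p);to((p[0],p[1],.16),13.06)"
```

```text
[0.50083314 0.28978624 0.01799223] 0.24937960652558158
[ 0.46154507 -0.02549365]
delta [  29.9  316.4 -141.9] turn -25.54468953174259 cur yaw -12.48 rot [ 3.1412e+00 -5.0000e-04 -2.1790e-01] t 2.5333
```

Emit:
arm_command --deltas "0 0 -40 0 10;0 0 -80 0 10;5 30 -120 -5 10;10 70 -160 -10 10;15 110 -200 -15 10;20 150 -220 -20 10;25 190 -220 -25.5 10;30 230 -220 -25.5 10;30 270 -220 -25.5 10;30 300 -220 -25.5 10;30 316 -220 -25.5 10;30 316 -220 -25.5 10"

```text
time: 3.53
eef_pos: [0.46, -0.0324, 0.2387]
eef_rot: [3.14, -0.0, 0.218]
ft_force: [-0.5, -0.0, -0.1]
opening: 0.245
```

Emit:
arm_command --deltas "0 0 0 0 10;0 0 0 0 10;0 0 0 0 10"

```text
time: 3.78
eef_pos: [0.4601, -0.0316, 0.2386]
eef_rot: [3.14, -0.0, 0.219]
ft_force: [-0.1, 0.5, 0.0]
opening: 0.247
```

```bash
python3 - <<'E'
from h import *
import pickle
s=sense();f=grab_frame("wrist")[:,:,::-1];cv2.imwrite("pics/w2.png",f)
print(s["time"],s["eef_pos"],s["eef_rot"],s["opening"])
pickle.dump(s,open("w2.pkl","wb"))
E
```

```text
3.7833 [ 0.46011596 -0.03164816  0.23865   ] [ 3.13976834e+00 -3.42234335e-04  2.18876701e-01] 0.24692977815068967
```

View pics/w2.png

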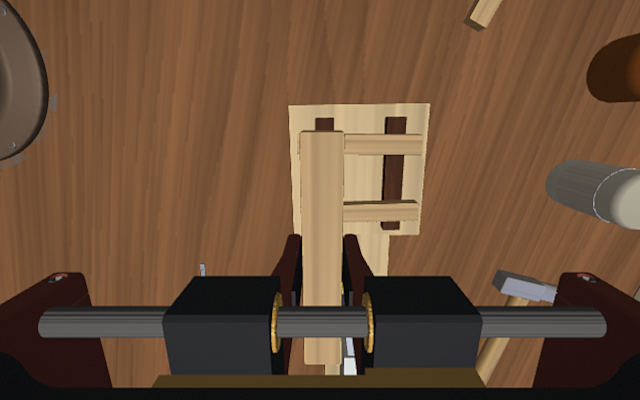

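```bash
python3 - <<'E'
import cv2
im=cv2.imread("pics/w2.png")
cv2.imwrite("pics/w2c.png",cv2.resize(im[95:245,275:445],None,fx=4,fy=4,interpolation=cv2.INTER_CUBIC))
E
```

```text
(no output)
```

View pics/w2c.png

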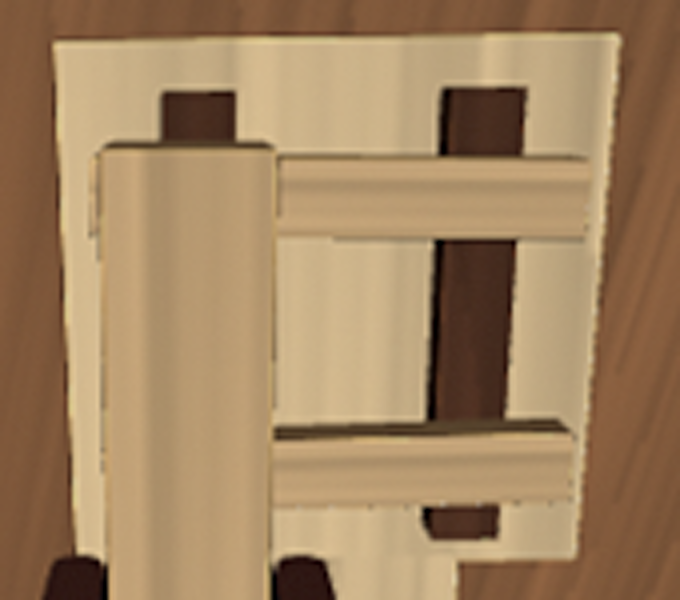

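```bash
python3 - <<'E'
from h import *
import pickle
s=pickle.load(open("w2.pkl","rb"))
px=np.array([[54,42],[620,35],[577,557],[76,557]])/4+[275,95]-.4
G=np.array([[-85,85],[85,85],[85,-85],[-85,-85]])/1e3
P=np.array([wz(p,.012,s)[:2] for p in px]);print(P.round(4).tolist())
px2=np.array([[443,88],[526,88]])/4+[275,95]-.4
P2=np.array([wz(p,.03,s)[:2] for p in px2]);G2=np.array([[31,70],[53,70]])/1e3
def rigid(G,P):
    g=G-G.mean(0);p=P-P.mean(0)
    th=np.arctan2((g[:,0]*p[:,1]-g[:,1]*p[:,0]).sum(),(g*p).sum());c,s=np.cos(th),np.sin(th)
    R=np.array([[c,-s],[s,c]]);t=P.mean(0)-R@G.mean(0);return R,t,th,np.linalg.norm(P-(G@R.T+t),axis=1)
R,t,th,e=rigid(np.vstack([G,G2]),np.vstack([P,P2]));print(t,np.degrees(th),e.round(4))
np.savez("g2.npz",R=R,t=t,th=th)
# held slat corner (top face z = TCP z -.018+.018+... ) 
zt=s["eef_pos"][2]+.000
for q in((103,148),(275,148)): print("slat far corner gauge",R.T@(wz(np.array(q)/4+[275,95]-.4,zt,s)[:2]-t))
print("tcp gauge",R.T@(s["eef_pos"][:2]-t))
# lower slats
for q in((278,157),(587,157),(571,433),(277,441)): print("lower",R.T@(wz(np.array(q)/4+[275,95]-.4,.048,s)[:2]-t))
p=R@[-.042,0]+t;print(p);to((p[0],p[1],.1),np.degrees(th))
E
```

```text
[[0.4017, 0.0457], [0.5664, 0.0844], [0.6056, -0.0789], [0.4398, -0.1157]]
[ 0.50296299 -0.01658792] 13.216198969226593 [0.0014 0.0012 0.0011 0.0031 0.0021 0.0009]
slat far corner gauge [-0.05493189  0.06478065]
slat far corner gauge [-0.03404884  0.06454114]
tcp gauge [-0.04515536 -0.00486541]
lower [-0.01963807  0.05165631]
lower [0.06621521 0.05067076]
lower [ 0.06815785 -0.02934342]
lower [-0.01912179 -0.03079326]
[ 0.46207539 -0.02619022]
delta [  2.9  -4.8 138.5] turn -0.6237731675422964 cur yaw 12.59 rot [ 3.1397e+00 -1.0000e-04  2.1980e-01] t 3.8333
```

Emit:
arm_command --deltas "3 -4.8 30 -0.6 10;3 -4.8 65 -0.6 10;3 -4.8 100 -0.6 10;3 -4.8 125 -0.6 10;3 -4.8 138 -0.6 10;3 -4.8 138 -0.6 10;3 -4.8 138 -0.6 10;3 -4.8 138 -0.6 10"

```text
time: 4.5
eef_pos: [0.4629, -0.0256, 0.1012]
eef_rot: [3.14, -0.001, 0.231]
ft_force: [-0.5, -0.2, 0.6]
opening: 0.248
```

```bash
python3 -c "
from h import *
g=np.load('g2.npz');R,t=g['R'],g['t']
print(R.T@(sense()['eef_pos'][:2]-t))
p=R@[-.042,0]+t;to((p[0],p[1],.0665),13.2)"
```

```text
[-0.04107358  0.00036894]
delta [-1.   0.3 34.7] turn 0.05019423366512399 cur yaw 13.25 rot [ 3.1396e+00 -1.0000e-03  2.3130e-01] t 4.5
```

Emit:
arm_command --deltas "-1 0.3 15 0 10;-1 0.3 26 0 10;-1 0.3 33 0 10;-1 0.3 34.5 0 10;-1 0.3 34.5 0 10;-1 0.3 34.5 0 10;-1 0.3 34.5 0 10"

```text
time: 5.08
eef_pos: [0.4626, -0.0261, 0.0675]
eef_rot: [3.14, -0.002, 0.231]
ft_force: [-0.3, 0.5, -1.1]
opening: 0.246
```

Emit:
arm_command --deltas "0 0 1.5 0 10;0 0 1.5 0 10;0 0 1.5 0 10"

```text
time: 5.33
eef_pos: [0.4627, -0.0262, 0.0662]
eef_rot: [3.14, -0.003, 0.231]
ft_force: [0.3, 0.5, -0.5]
opening: 0.252
```

Release, then rise straight up.

Emit:
arm_command --deltas "0 0 0.5 0 10;0 0 0.5 0 36;0 0 0.5 0 36;0 0 0.5 0 36;0 0 -15 0 36;0 0 -50 0 36;0 0 -90 0 40;0 0 -130 0 50;0 0 -150 0 50;0 0 -150 0 50"

```text
time: 6.17
eef_pos: [0.4647, -0.026, 0.2206]
eef_rot: [3.139, -0.011, 0.231]
ft_force: [0.5, 0.5, 0.4]
opening: 0.569
```

```bash
python3 - <<'E'
from h import *
import pickle
s=sense();f=grab_frame("wrist")[:,:,::-1];cv2.imwrite("pics/w3.png",f);pickle.dump(s,open("w3.pkl","wb"))
cv2.imwrite("pics/w3c.png",cv2.resize(f[80:380,160:480],None,fx=2,fy=2))
to((.6052,.243,.22),-13.37);to((.6052,.243,.017),-13.37)
E
```

```text
delta [ 199.5 -229.1   -0.6] turn 26.63513546641626 cur yaw 13.27 rot [ 3.1398 -0.0077  0.2315] t 6.2167
delta [ 197.9 -229.5  202.4] turn 26.63513546641626 cur yaw 13.27 rot [ 3.1398 -0.0077  0.2315] t 6.2167
```

View pics/w3c.png

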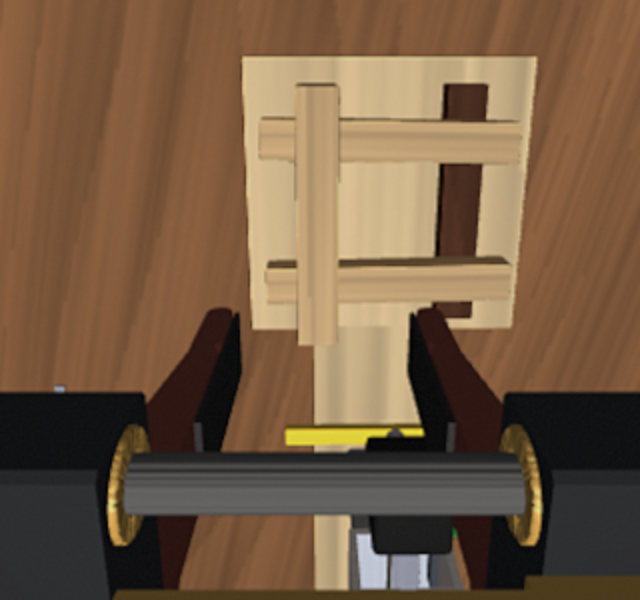

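The first slat lies straight over the left bearer, across both lower slats. Now the second slat at (0.605, 0.243).

Emit:
arm_command --deltas "30 -35 0 5 50;60 -70 0 10 50;90 -105 0 15 50;120 -140 0 20 50;150 -175 20 25 50;180 -210 50 26.6 50;199 -229 80 26.6 50;199 -229 80 26.6 50;199 -229 80 26.6 50;199 -229 80 26.6 50;199 -229 80 26.6 50;199 -229 80 26.6 50"

```text
time: 7.22
eef_pos: [0.6056, 0.2409, 0.1399]
eef_rot: [-3.14, -0.008, -0.235]
ft_force: [-0.5, 0.2, 0.5]
opening: 0.568
```

```bash
python3 - <<'E'
from sl import *
s=sense();f=grab_frame("wrist")[:,:,::-1];f=np.ascontiguousarray(f);cv2.imwrite("pics/w4.png",f);slats(f,s,rows=(60,300))
to((.6052,.243,.017),-13.37)
E
```

```text
px [319.5 193.5] c [0.6051 0.243 ] size [0.1392 0.0225] ang 76.66
delta [ -2.1  -1.4 123.5] turn -0.08906573663900019 cur yaw -13.46 rot [-3.1392 -0.0088 -0.2349] t 7.2667
```

View pics/w4.png

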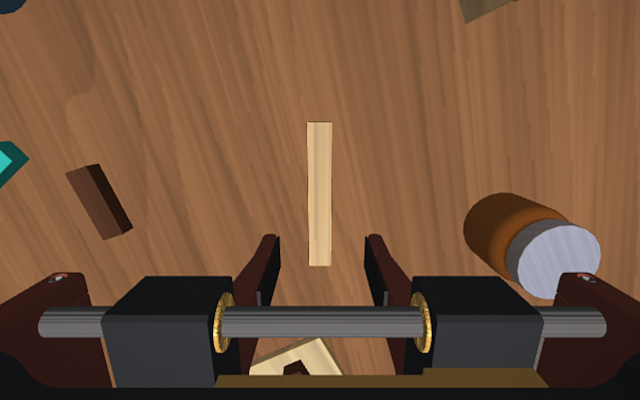

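```bash
python3 - <<'E'
from h import *
for uv in((296,129),(295,127)):
    p=onz("top",uv,.085);t,R=TR();print(p,(R.T@(p-np.array([.6052,.243,.017])))*1000)
o=onz("top",(340,122),.14);print(o,(R.T@(o-t))*1000)
s=sense();p=wz((556,258),.085,s);print(p)
p=onz("top",(254,297),.018);print("turq")
E
```

```text
[0.7739617  0.16580722 0.085     ] [182.68646943  35.63592586 -66.47534741]
[0.78066232 0.1685577  0.085     ] [188.56265623  31.40153884 -66.41346004]
[0.7673319  0.03113093 0.14      ] [206.01070185 166.63517643   1.89098558]
[0.77355037 0.17322461 0.085     ]
turq
```

Emit:
arm_command --deltas "-2 -1.4 40 0 50;-2 -1.4 75 0 50;-2 -1.4 105 0 50;-2 -1.4 118 0 50;-2 -1.4 123 0 50;-2 -1.4 123 0 50;-2 -1.4 123 0 50;-2 -1.4 123 0 10;-2 -1.4 123 0 10;-2 -1.4 123 0 10;-2 -1.4 123 0 10;-2 -1.4 123 0 10"

```text
time: 8.27
eef_pos: [0.6055, 0.2432, 0.0181]
eef_rot: [-3.139, -0.009, -0.235]
ft_force: [0.8, 0.4, 2.5]
opening: 0.251
```

Emit:
arm_command --deltas "0 0 0 0 10;0 0 0 0 10;0 0 0 0 10;0 0 0 0 10"

```text
time: 8.6
eef_pos: [0.6054, 0.2432, 0.018]
eef_rot: [-3.139, -0.009, -0.235]
ft_force: [-0.7, -0.2, 0.7]
opening: 0.247
```

```bash
python3 -c "
from h import *
g=np.load('g2.npz');R,t=g['R'],g['t']
p=R@[.042,0]+t;print(p);to((p[0],p[1],.14),13.2)"
```

```text
[ 0.54385059 -0.00698562]
delta [  -0.6  257.3 -122.7] turn -26.65211863085159 cur yaw -13.45 rot [-3.1387 -0.0093 -0.2348] t 8.6
```

Emit:
arm_command --deltas "0 0 -40 0 10;0 0 -80 0 10;0 30 -120 -5 10;0 65 -122 -10 10;0 100 -122 -15 10;0 135 -122 -20 10;0 170 -122 -26.6 10;0 205 -122 -26.6 10;0 235 -122 -26.6 10;0 252 -122 -26.6 10;0 257 -122 -26.6 10;0 257 -122 -26.6 10"

```text
time: 9.6
eef_pos: [0.5443, -0.0082, 0.1394]
eef_rot: [3.14, -0.01, 0.227]
ft_force: [0.8, 1.4, -0.5]
opening: 0.247
```

Emit:
arm_command --deltas "0 0 0 0 10;0 0 0 0 10"

```text
time: 9.77
eef_pos: [0.5447, -0.0064, 0.1393]
eef_rot: [3.14, -0.01, 0.229]
ft_force: [0.0, 0.4, 0.7]
opening: 0.247
```

```bash
python3 -c "
from h import *
s=sense();f=grab_frame('wrist')[:,:,::-1];cv2.imwrite('pics/w5.png',f)
g=np.load('g2.npz');R,t=g['R'],g['t']
p=R@[.042,0]+t;print(R.T@(s['eef_pos'][:2]-t));to((p[0],p[1],.09),13.2)"
```

```text
[0.04297841 0.00032065]
delta [-1.4  0.3 49.3] turn -0.07941217321294403 cur yaw 13.12 rot [ 3.1404 -0.0098  0.229 ] t 9.8167
```

View pics/w5.png

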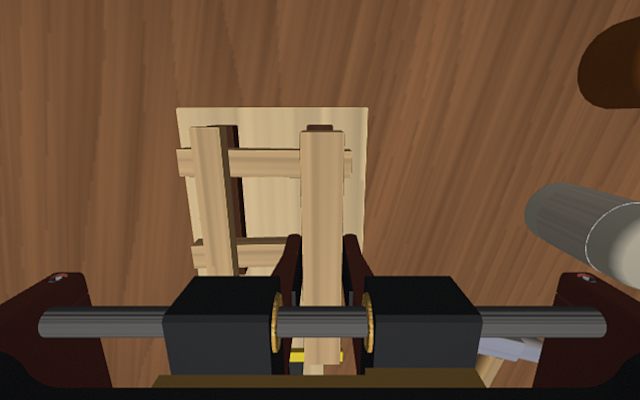

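The held slat sits over the right bearer at (322,190), and the first slat is still in place at (212,200). Lower it.

Emit:
arm_command --deltas "-1.4 0.3 20 0 10;-1.4 0.3 40 0 10;-1.5 0.3 56 0 10;-1.5 0.3 66 0 10;-1.5 0.3 71 0 10;-1.5 0.3 72.5 0 10;-1.5 0.3 72.5 0 10;-1.5 0.3 72.5 0 10;-1.5 0.3 72.5 0 10"

```text
time: 10.57
eef_pos: [0.5446, -0.0069, 0.0676]
eef_rot: [3.14, -0.011, 0.229]
ft_force: [0.1, 0.3, -0.2]
opening: 0.248
```

```bash
python3 -c "
from h import *
s=sense()
g=np.load('g2.npz');R,t=g['R'],g['t']
p=R@[.042,0]+t;print(R.T@(s['eef_pos'][:2]-t));to((p[0],p[1],.066),13.2)"
```

```text
[ 0.04277395 -0.00014309]
delta [-0.8 -0.1  1.6] turn -0.07938386835830613 cur yaw 13.12 rot [ 3.1401 -0.0112  0.229 ] t 10.5667
```

Emit:
arm_command --deltas "-0.8 0 2 0 10;-0.8 0 2 0 10;-0.8 0 2 0 10;-0.8 0 2 0 36;-0.8 0 2 0 36;-0.8 0 2 0 36;-0.8 0 -15 0 36;-0.8 0 -50 0 36;-0.8 0 -90 0 60;-0.8 0 -130 0 60;-0.8 0 -165 0 60;-0.8 0 -165 0 60"

```text
time: 11.57
eef_pos: [0.5452, -0.0076, 0.2395]
eef_rot: [3.139, -0.022, 0.228]
ft_force: [1.1, 0.0, -0.5]
opening: 0.665
```

```bash
python3 - <<'E'
from h import *
import pickle
s=sense();f=grab_frame("wrist")[:,:,::-1];cv2.imwrite("pics/w6.png",f);pickle.dump(s,open("w6.pkl","wb"))
s2=cv2.cvtColor(grab_frame("top"),cv2.COLOR_RGB2BGR);cv2.imwrite("pics/top6.png",s2)
cv2.imwrite("pics/w6c.png",cv2.resize(f[80:380,160:480],None,fx=2,fy=2))
g=np.load('g2.npz');R,t=g['R'],g['t']
p=R@[0.002,-.115]+t;to((p[0],p[1],.24),13.2)
E
```

```text
delta [-38.5 115.1  -6.5] turn -0.06976194252820278 cur yaw 13.13 rot [ 3.1402 -0.0145  0.2292] t 11.6667
```

View pics/w6c.png

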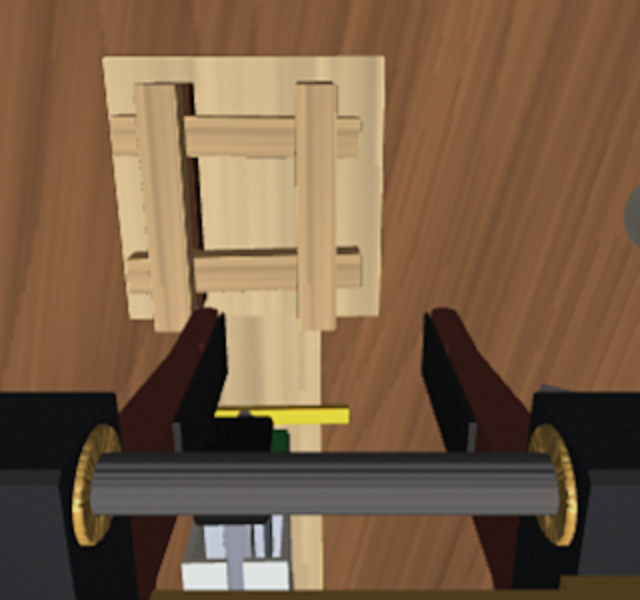

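Both third-layer slats lie over the bearers. Before gripping, I'll look straight down on the scale, about 100 mm above it, to read the marker and pointer.

Emit:
arm_command --deltas "-10 30 -10 0 60;-20 65 -20 0 60;-30 100 -20 0 60;-40 135 -20 0 60;-40 170 -20 0 60;-40 205 -20 0 60;-40 235 -20 0 60;-40 258 -20 0 60;-40 265 -20 0 60;-40 265 -20 0 60;-40 265 -20 0 60"

```text
time: 12.58
eef_pos: [0.5631, -0.2733, 0.2521]
eef_rot: [-3.141, -0.012, 0.229]
ft_force: [0.8, 0.3, -0.2]
opening: 0.682
```

```bash
python3 - <<'E'
from h import *
import pickle
s=sense();print(s["time"],s["eef_pos"],s["eef_rot"]);f=np.ascontiguousarray(grab_frame("wrist")[:,:,::-1]);cv2.imwrite("pics/w7.png",f);pickle.dump(s,open("w7.pkl","wb"))
E
```

```text
12.5833 [ 0.56305626 -0.27333265  0.25211714] [-3.14105349 -0.01231596  0.22908994]
```

View pics/w7.png

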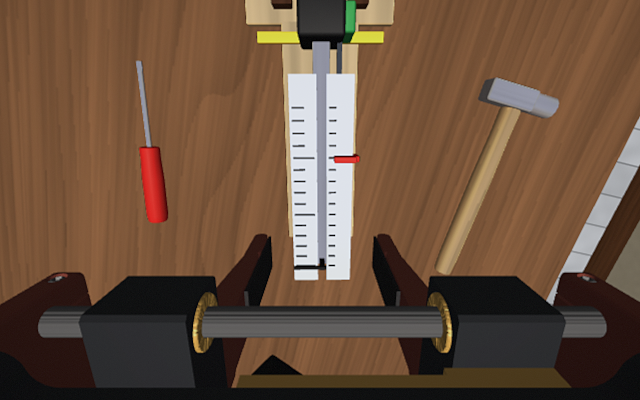

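```bash
python3 - <<'E'
from h import *
import pickle
im=cv2.imread("pics/w7.png");s=pickle.load(open("w7.pkl","rb"))
cv2.imwrite("pics/w7c.png",cv2.resize(im[60:285,270:380],None,fx=2.6,fy=2.6,interpolation=cv2.INTER_CUBIC))
cv2.imwrite("pics/w7d.png",cv2.resize(im[0:60,240:400],None,fx=4.5,fy=4.5,interpolation=cv2.INTER_CUBIC))
g=np.load('g2.npz');R,t=g['R'],g['t']
hsv=cv2.cvtColor(im,cv2.COLOR_BGR2HSV)
m=cv2.inRange(hsv,np.array((0,150,120)),np.array((10,255,255)))|cv2.inRange(hsv,np.array((170,150,120)),np.array((180,255,255)));m[:,:325]=0;m[:,370:]=0
ys,xs=np.where(m);print(xs.min(),xs.max(),ys.min(),ys.max(),xs.mean(),ys.mean())
for z in(.15,.153,.156):
    print(z,R.T@(wz((xs.mean(),ys.mean()),z,s)[:2]-t),R.T@(wz((310,267),z,s)[:2]-t))
# dark tick rows, left column
gray=im[:,:,:].mean(2)
for c in(303,333):
  pr=gray[70:275,c-3:c+4].mean(1);idx=[i+70 for i in range(1,204) if pr[i]<pr[i-1] and pr[i]<=pr[i+1] and pr[i]<200]
  print(c,[(i,round(float((R.T@(wz((c,i),.15,s)[:2]-t))[1]),4)) for i in idx])
E
```

```text
334 359 156 163 346.9936305732484 159.40764331210192
0.15 [ 0.02228436 -0.22227879] [-0.0101119 -0.322867 ]
0.153 [ 0.0219913  -0.22185084] [-0.01001771 -0.32123665]
0.156 [ 0.02169824 -0.22142288] [-0.00992352 -0.31960631]
303 [(72, -0.1543), (107, -0.1802), (120, -0.1902), (133, -0.2005), (145, -0.2102), (158, -0.221), (169, -0.2303), (181, -0.2407), (192, -0.2504), (204, -0.2613), (214, -0.2705), (225, -0.2809), (235, -0.2906), (246, -0.3014), (256, -0.3115), (266, -0.3218), (268, -0.3239)]
333 [(72, -0.1543), (107, -0.1802), (120, -0.1903), (133, -0.2006), (145, -0.2103), (157, -0.2202), (169, -0.2304), (181, -0.2408), (192, -0.2505), (203, -0.2605), (214, -0.2707), (225, -0.2811), (235, -0.2908), (245, -0.3006), (255, -0.3107), (265, -0.321)]
```

View pics/w7c.png

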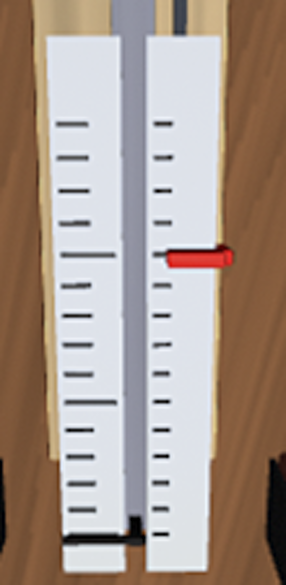

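View pics/w7d.png

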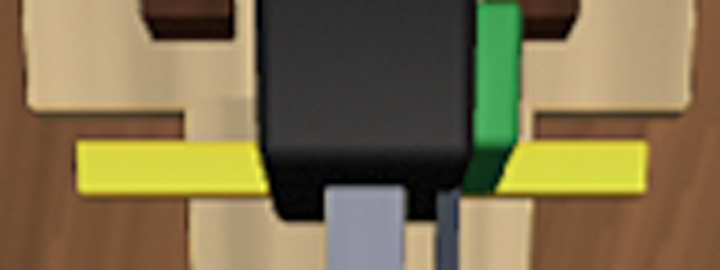

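```bash
python3 - <<'E'
from h import *
import pickle
s=pickle.load(open("w7.pkl","rb"));g=np.load('g2.npz');R,t=g['R'],g['t']
for uv in((318.5,80),(321,250),(335.3,80)):print(R.T@(wz(uv,.15,s)[:2]-t))
for c in((264,140),(475,140)):print("grip",R.T@(wz((240+c[0]/4.5,c[1]/4.5),.155,s)[:2]-t))
for c in((77,141),(647,141),(647,193)):print("bar",R.T@(wz((240+c[0]/4.5,c[1]/4.5),.086,s)[:2]-t))
p=R@[0.001,-.115]+t;to((p[0],p[1],.25),13.2)
E
```

```text
[-0.00144556 -0.16010782]
[ 2.22536824e-04 -3.05542436e-01]
[ 0.01170773 -0.16010472]
grip [-0.01588461 -0.12725351]
grip [ 0.01859543 -0.1271824 ]
bar [-0.05871759 -0.11090651]
bar [ 0.06056375 -0.11066146]
bar [ 0.06113006 -0.12048003]
delta [   0.7 -148.     2.7] turn -0.0018397952742930102 cur yaw 13.2 rot [-3.1411 -0.0131  0.2304] t 12.6333
```

Emit:
arm_command --deltas "0 -35 0 0 75;0 -70 0 0 75;1 -105 0 0 75;1 -135 0 0 75;1 -148 0 0 75;1 -148 0 0 75;1 -148 0 0 75;1 -148 0 0 75"

```text
time: 13.3
eef_pos: [0.5306, -0.1283, 0.2529]
eef_rot: [-3.141, -0.014, 0.231]
ft_force: [-1.1, -0.8, -0.4]
opening: 0.857
```

```bash
python3 - <<'E'
from h import *
s=sense();f=grab_frame("wrist")[:,:,::-1];cv2.imwrite("pics/w8.png",f)
g=np.load('g2.npz');R,t=g['R'],g['t']
print(s["opening"],R.T@(s["eef_pos"][:2]-t));p=R@[0.002,-.115]+t;to((p[0],p[1],.130),13.2)
E
```

```text
0.8566972316570421 [ 0.00134154 -0.11502978]
delta [ -0.9  -0.6 122.8] turn -0.02844274919398515 cur yaw 13.17 rot [-3.1415 -0.0134  0.2299] t 13.35
```

View pics/w8.png

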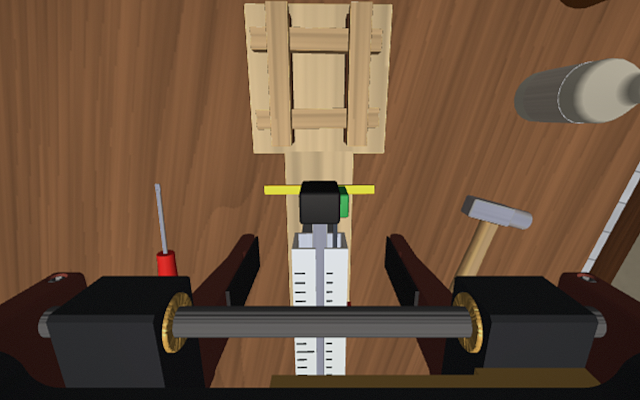

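The grip at (320,200) is centred between the jaws, with the green button on the right. Descend and pinch.

Emit:
arm_command --deltas "-0.9 0 35 0 75;-0.9 0 70 0 75;-0.9 0 100 0 75;-0.9 0 116 0 75;-0.9 0 122 0 75;-0.9 0 123 0 75;-0.9 0 123 0 75;-0.9 0 123 0 75"

```text
time: 14.02
eef_pos: [0.5322, -0.1294, 0.131]
eef_rot: [3.141, -0.015, 0.229]
ft_force: [0.2, -0.2, 0.7]
opening: 0.851
```

```bash
python3 - <<'E'
from h import *
s=sense()
g=np.load('g2.npz');R,t=g['R'],g['t']
print(R.T@(s["eef_pos"][:2]-t));p=R@[0.001,-.115]+t;to((p[0],p[1],.130),13.2)
E
```

```text
[ 0.0026335  -0.11648745]
delta [-1.7 -1.5  1. ] turn -0.07056017083048971 cur yaw 13.13 rot [ 3.1409 -0.0152  0.2292] t 14.0167
```

Emit:
arm_command --deltas "-1.6 -1.5 1 0 75;-1.6 -1.5 1 0 75;-1.6 -1.5 1 0 25;-1.6 -1.5 1 0 25;-1.6 -1.5 1 0 25;-1.6 -1.5 1 0 25;-1.6 -1.5 1 0 25;-1.6 -1.5 1 0 25;-1.6 -1.5 1 0 25;-1.6 -1.5 1 0 25;-1.6 -1.5 1 0 25;-1.6 -1.5 1 0 25"

```text
time: 15.02
eef_pos: [0.53, -0.1285, 0.1302]
eef_rot: [3.141, -0.015, 0.229]
ft_force: [-0.9, 0.1, 5.0]
opening: 0.412
```

Emit:
arm_command --deltas "0 -3 0 0 25;0 -8 0 0 25;0 -15 0 0 25;0 -22 0 0 25;0 -30 0 0 25;0 -38 0 0 25;0 -46 0 0 25;0 -54 0 0 25;0 -60 0 0 25;0 -60 0 0 25;0 -60 0 0 25"

```text
time: 15.93
eef_pos: [0.5161, -0.0694, 0.1302]
eef_rot: [3.142, -0.014, 0.229]
ft_force: [-1.4, -4.2, 3.3]
opening: 0.417
```

```bash
python3 - <<'E'
from h import *
s=sense()
g=np.load('g2.npz');R,t=g['R'],g['t']
print(s["opening"],s["ft_force"],R.T@(s["eef_pos"][:2]-t));p=R@[0.000,-.0157]+t;to((p[0],p[1],.130),13.2)
E
```

```text
0.4171585471242691 [-1.41961133 -4.20157018  3.28603024] [ 0.00068336 -0.05438794]
delta [ -0.7 -38.7   0.2] turn -0.06299050829514385 cur yaw 13.14 rot [ 3.1415 -0.0144  0.2293] t 15.9333
```

Emit:
arm_command --deltas "0 -6 0 0 25;0 -13 0 0 25;0 -20 0 0 25;0 -27 0 0 25;0 -33 0 0 25;0 -37 0 0 25;0 -38 0 0 25;0 -38 0 0 25;0 -38 0 0 25;0 -38 0 0 25"

```text
time: 16.77
eef_pos: [0.5074, -0.0326, 0.1302]
eef_rot: [3.141, -0.014, 0.229]
ft_force: [-0.5, -4.5, 4.4]
opening: 0.41
```

```bash
python3 - <<'E'
from h import *
s=sense()
g=np.load('g2.npz');R,t=g['R'],g['t']
print(s["opening"],s["ft_force"],R.T@(s["eef_pos"][:2]-t),(R.T@(s["eef_pos"][:2]-np.array([.53,-.1285]))))
a=np.ascontiguousarray(grab_frame("top")[:,:,::-1]);b=np.ascontiguousarray(grab_frame("scene")[:,:,::-1])
cv2.imwrite("pics/top9.png",a);cv2.imwrite("pics/scene9.png",b)
cv2.imwrite("pics/t9c.png",cv2.resize(a[155:255,320:485],None,fx=4.8,fy=4.8,interpolation=cv2.INTER_CUBIC))
cv2.imwrite("pics/s9c.png",cv2.resize(b[110:240,205:355],None,fx=4.6,fy=4.6,interpolation=cv2.INTER_CUBIC))
E
```

```text
0.40995898870644876 [-0.52597125 -4.4903568   4.35311813] [ 0.00062134 -0.01660882] [-0.00011355  0.09852055]
```

View pics/t9c.png

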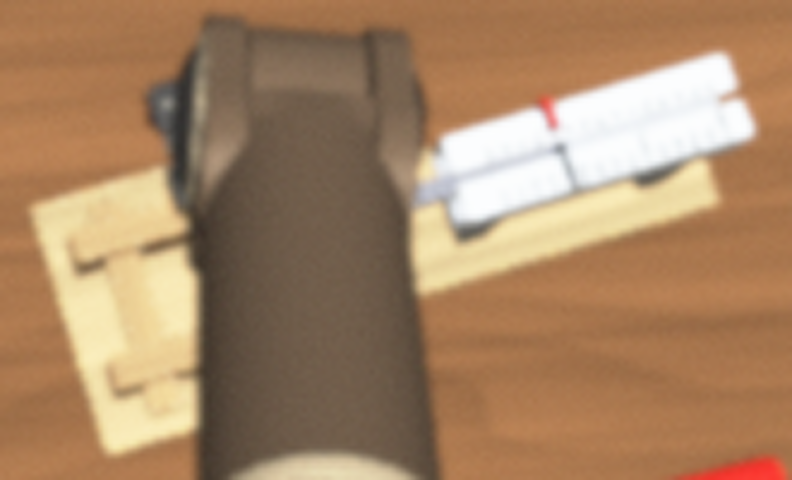

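View pics/s9c.png

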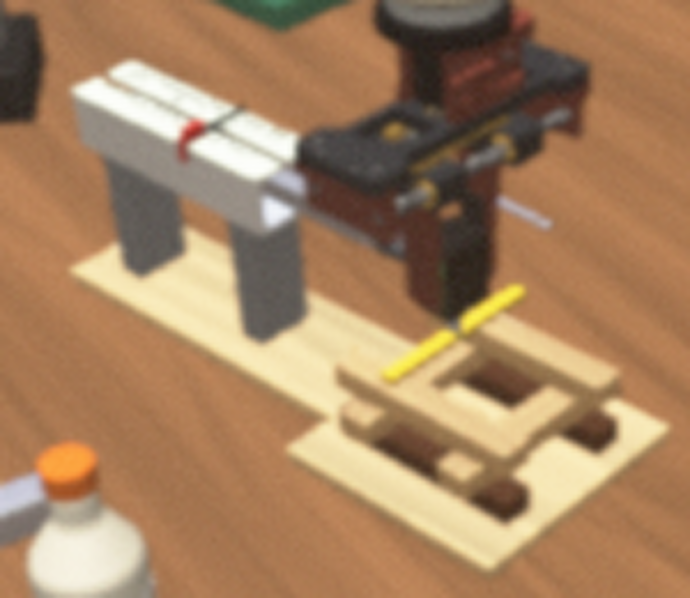

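The pointer stands close to the marker in both views: top crop pointer (558,148) to (575,188), marker (548,112). I'll compute the difference numerically.

```bash
python3 - <<'E'
from h import *
g=np.load('g2.npz');R,t=g['R'],g['t']
for n,f,k,o in(("top","pics/top9.png",4.8,(320,155)),("scene","pics/scene9.png",4.6,(205,110))):
    im=cv2.imread(f);hsv=cv2.cvtColor(im,cv2.COLOR_BGR2HSV).astype(int)
    G=lambda uv,z=.153:(R.T@(onz(n,uv,z)[:2]-t)*1000).round(1)
    # rectify to the gauge plane z=.153 : x -30..30, y -335..-155, 0.25mm
    src=np.float32([proj(n,np.r_[R@np.array([x,y])+t,.152]) for x,y in((-.035,-.335),(.035,-.335),(.035,-.155),(-.035,-.155))])
    dst=np.float32([(0,720),(280,720),(280,0),(0,0)])
    w=cv2.warpPerspective(im,cv2.getPerspectiveTransform(src,dst),(280,720),flags=cv2.INTER_CUBIC);cv2.imwrite(f"pics/rect_{n}.png",w)
    f_=w.astype(float);red=np.clip(f_[:,:,2]-f_[:,:,:2].max(2)-25,0,None);ys,xs=np.nonzero(red>20)
    print(n,"marker y",-155-(red*np.arange(720)[:,None]).sum()/red.sum()*.25, "x",-35+xs.mean()*.25)
    gr=f_.mean(2)
    for x0,x1 in((-22,-16),(-16,-10),(-10,-5)):
        p=gr[:,int((x0+35)*4):int((x1+35)*4)].mean(1);seg=slice(180,360);d=np.clip(np.median(p[seg])-p[seg]-25,0,None)
        if d.sum():print(" pointer",x0,-155-(d*np.arange(180,360)).sum()/d.sum()*.25,"depth",d.max())
E
python3 -c "
import cv2,numpy as np
a=[cv2.imread(f'pics/rect_{n}.png')[150:450] for n in('top','scene')]
cv2.imwrite('pics/rect.png',cv2.resize(np.hstack(a),None,fx=1.4,fy=1.4))"
```

```text
top marker y -247.06191543989596 x 27.170448717948716
 pointer -22 -220.36227532721315 depth 23.6875
 pointer -16 -220.18316964992871 depth 29.951388888888857
 pointer -10 -219.9336637395778 depth 25.06666666666672
scene marker y -241.0418219312191 x -16.435910453534476
 pointer -22 -223.60919401544402 depth 44.138888888888914
 pointer -16 -223.05901213610682 depth 49.47916666666666
 pointer -10 -222.7952208700204 depth 58.8333333333334
```

View pics/rect.png

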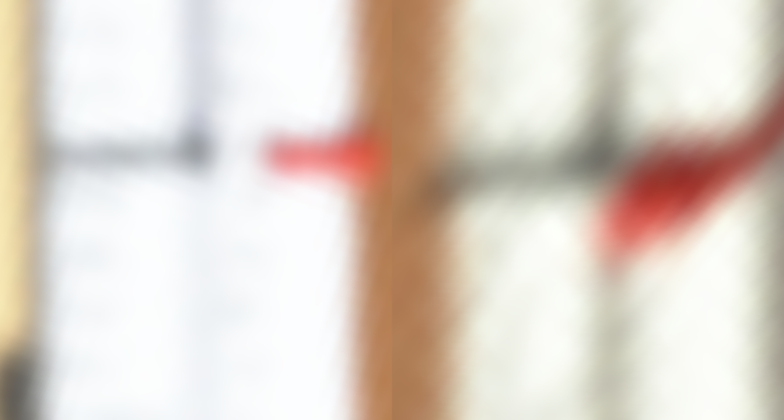

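In the rectified top view, the pointer (y ≈ -219.9 to -220.4) and the marker (y ≈ -220.2) match to within about 0.5 mm. The automatic red centroid picked up wood pixels, so I read the marker's row off the picture. One last look at the tower and the hold.

```bash
python3 - <<'E'
from h import *
f=grab_frame("wrist")[:,:,::-1];cv2.imwrite("pics/w10.png",f);s=sense()
g=np.load('g2.npz');R,t=g['R'],g['t']
print(s["time"],s["opening"],s["ft_force"],np.abs(s["qvel"]).max(),(R.T@(s["eef_pos"][:2]-np.array([.53,-.1285]))))
E
```

```text
16.9167 0.4099717532276762 [ 0.0958617  -4.46360889  4.40280842] 0.001741073142662881 [-0.00011501  0.09845583]
```

View pics/w10.png

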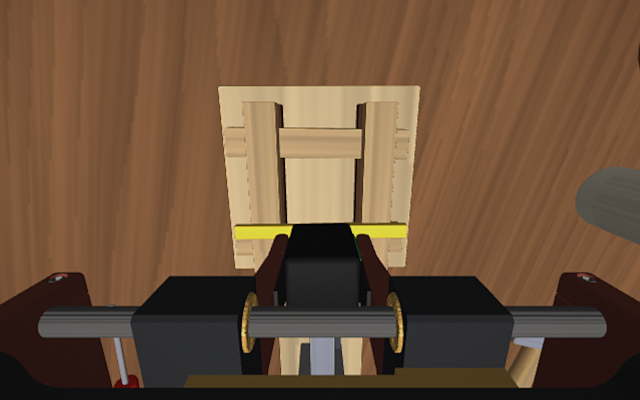

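The tower is intact: third-layer slats at (263,170) and (378,170), and the bar passing over them at row 231. The grip is held still, so I'll hand in.

```bash
python3 -c "
from plant import *
print(finish_job())"
```

```text
the job is handed in; nothing more can be done
None
```

The job is handed in at about 17 s of the 61 s allowed. Both pale slats lie as the third layer, and the gauge arm is held at the red marker with the lock button pinched in. `finish_job` reports no verdict.

- **Slats:** I released both with the tool within about 1 mm of the points above the bearers. The last wrist view showed them straight and undisturbed under the cross-bar, with the lower slats still in place.
- **Gauge arm:** It was drawn out 98.5 mm by the tool's own position. The wrist close-up put the marker at about 99–99.5 mm on the scale. The top view showed pointer and marker level within about 0.5 mm.
- **Hold:** The last reading showed the arm at rest, the grip firm at about 36 mm opening, and about 4.5 N of spring pull.
- **Checks that disagreed:** The scripted red-centroid check at the end failed because it also counted wood pixels, so I read the marker's position from the rectified top picture. The scene view could not settle the alignment because of the clip's hanging side. I saw no movement of the other objects in the pictures, but did not measure each one.

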